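# Seat the sample cell under a photometer's push-latch cover

## Task

The capped sample cell in the bench photometer is not fully seated. Press the photometer's cover to pop it open, push the cell straight down with a fingertip until it is fully home, then swing the cover down and press it until it latches shut. Only push things: do not pull the cell up, and leave the glassware and everything else around it where it stands.

Things in the scene. Friction and masses are not known exactly. Their poses are not given: they have to be found in the camera images.
- photometer: bench photometer, fixed white case 240 (x) x 200 (y) x 85 high; its flat top (deck) carries a display, keys and the grey cell cover. Origin: centre of its underside; x points to its rear, z up. In this frame the cover's hinge line runs along y at x +30, z +96; cover and cell are centred at y -25. The deck behind the hinge is clear but for the stopper at its left corner.
- cover_press (a point): where to press: dark pad on top of the cover, 10 short of its free front edge, 46 in front of the hinge. Cover: grey shell 56 deep (hinge to front edge) x 80 wide x 18 high, hinged at its rear lower edge; closed, its top is 114 above the bench. Pressed here it sinks 7 mm to a hard stop against 4 to 7 N; the latch changes over near the stop, so press right to it. Let go, it springs open in 1.5 s.
- cover_hinge (a point): middle of the cover's hinge line (fixed on the photometer).
- cover (a joint): cover angle, rad: 0 latched, -0.16 pressed to its stop, 1.65 sprung open (upright, top face looking to the rear, 18 to 22 mm behind the hinge, front edge 56 mm above it). A light spring always opens it. To close: push its top face from the rear towards the front, then down, and press the pad to the stop; let go, it stays at 0. Not pressed to the stop, it springs open again.
- cell_top (a point): centre of the top of the sample cell's cap: black round cap 20 across and 10 high on a glass vial, upright in a grey collar 30 mm in front of the hinge line, under the cover. Fully home, the cap's underside sits on the collar and its top is 99 above the bench.
- cell (a joint): how far the cell stands above fully home, m: 0 home (hard stop), 0.005 to 0.007 at the start. It slides down against about 4 N of friction and stays where it is left.
- stirrer: fixed magnetic stirrer, white box 170 x 170 x 60 with a round white plate, 70 high in all; beside the photometer, left or right. Origin: centre of its underside.
- spare_vial: loose spare vial like the sample cell, standing on the photometer's deck beside the cover; leave it alone. Origin: centre of its underside.
- stopper: loose black rubber stopper, 28 across, 26 high, on the photometer's deck behind; leave it alone. Origin: centre of its underside.
- stir_beaker: loose glass beaker 68 across, 85 high on the stirrer; leave it alone. Origin: centre of its underside.
- beaker: loose glass beaker 80 across, 95 high on the bench, far left; leave it alone. Origin: centre of its underside.
- flask: loose amber conical flask 82 across, 125 high on the bench, far right; leave it alone. Origin: centre of its underside.

How it is judged:
By the outcome, as a careful person would: the job done as asked, in the order asked, and still so for the second after the job is handed in, with the robot touching nothing.
It also fails if it takes over 51 s, if anything falls off the work surface, if the arm or the gripper's body presses on something with over 40 N, if the wrist force passes 120 N, or if a joint passes its speed limit or range.

## Robot

A 6-joint arm with a two-finger parallel gripper is mounted at the origin on the work surface. World frame = base frame: x ahead of the robot, y to its left, z up, the work surface at z = 0. Lengths are in m, angles in degrees, forces in N, time in s.
With the tool pointing down it reaches from about 0.25 to 0.725 m from the base axis. Payload 9.7 kg.
Tool frame: the origin (TCP) lies at the centre of the arm's flange, where the gripper is bolted on; the fingertips stand 173 mm ahead of it and the grasp point (between the pads) lies 155 mm ahead of it; z points along the fingers, y is the line along which they close (so a half turn about z gives the same grasp; the last joint's range is limited). The gripper opens to 85 mm and grips with 20 to 120 N. Pads are 22 mm wide; open, the fingers measure 114 mm over their backs; the gripper's body (76 mm by 85 mm) begins 54 mm behind the grasp point. The pads swing forward as they close: fully open they stand 13 mm farther back than shut.
Start: joints at [65.546, 4.979, 10.078, 95.1, 0, 90], TCP at [0.228, 0.501, 0.405] pointing down, gripper open.
Joint ranges: [-179.16, 179.16], [-48.56, 103.87], [-65.8, 70.77], [-126.05, 130.52], [-82.76, 87.17], [-180, 180]. Speed limits (degrees/s): [127.2, 127.2, 147.25, 180, 180, 180].

## Interface

Orientations are given as [roll, pitch, yaw] about the fixed x, y, z axes, in that order (R = Rz(yaw) Ry(pitch) Rx(roll)).
In Python, from workcell import monitor, camera, get_calibration, bot gives the robot as it stands.
- The arm moves only by the tool carry_out, never from a script. Its argument "targets" is text: rows parted by semicolons, each of 7 numbers parted by spaces: the shift along the tool's x, y, z in units of 0.04 m (1.0 is 0.04 m), then the turn, a rotation vector about the tool's x, y, z in units of 0.1 rad (1.0 is 0.1 rad), then the opening, from -1 (shut) to 1 (fully open), so that 0 is half open. A call has exactly 8 rows; each row shifts and turns the commanded pose from where the row before left it, along the tool's axes as they then stand; what a row does not reach is not made up. A row lasts 1/12 s, in which the tool goes at most 41.7 mm and 7.16 degrees, less where a joint would pass 70% of its speed; a pose out of reach is approached as far as the arm can. A call with a number of a shift or a turn outside -1 to 1 is refused whole. A call with a gripper value outside its range is refused whole. The fingers move at their own pace and stop on an object; "newtons" is the grip in N (left out, the last holds). Time passes only in rows, so rows that do not move let the fingers close, or fill a call up. It gives the time, the measured TCP pose, the force, the opening and the grip force at its end, in the units of the state.
- monitor.get_obs(): the state, without advancing time (a new reading comes with each control period).
- camera(name): name is "scene" or "top" or "wrist"; returns the picture (400x640x3 uint8, red, green, blue); there is no depth.
- get_calibration(name): a dict with "fx", "fy", "cx", "cy" (pixels), "D" ([k1, k2, p1, p2, k3] as OpenCV has them; the pictures are not rectified), "view" (4x4, takes a point from world to camera coordinates). Camera axes: x right, y down, z forward; pixel columns grow to the right and rows downward; lengths in m; the calibration is good to about 2 mm. A picture is of the moment at which its call begins: read the wrist's pose just before it. get_calibration takes no time and is no camera call; for the wrist camera it gives the pose at the moment of the call.
- bot.job_done(): hands the job in; it is judged then, once.
The state is a dict: "time": time; "q": joint angles; "qd": joint speeds; "joint_efforts": joint torques, N m; "ee_pos": TCP position; "tcp_rot": TCP orientation; "wrist_force": force on the tool from outside, world axes, zero at the start; "torque": the same for the moment, N m; "opening": finger opening in m; "grasp_force": force on a finger pad.
Only numpy, scipy, OpenCV 4.12 (cv2) and the standard library are available. Lean on these libraries where they do the work, as an engineer would, in place of code of your own. Each camera call takes 0.05 s, during which the arm holds its last target. There are 200 camera calls.

## Working session

There is one attempt and no reset: what is moved stays moved. The work goes in short steps, Python scripts to look and compute and a tool call to move; the robot and the scene stay as the last step left them, time stands still between calls to the robot, and variables do not carry over. Pictures are saved under pics/ and viewed, at most 10 in all, crops included, and the job is handed in when it is done.

Besides the shell and the picture viewer there is one more tool, called after "Request:" by a JSON object that holds its "api" and its "payload". carry_out: Moves the arm, as the interface text tells. Shifts and turns lie within -1 to 1; 1 stands for 0.04 m of shift or 0.1 rad of turn. Its arguments: {"type":"object","properties":{"targets":{"type":"string"},"newtons":{"type":"number"}},"required":["targets"]}

```bash
mkdir -p pics; python3 - <<'E'
from workcell import monitor,camera,get_calibration
import cv2
print(monitor.get_obs())
for n in("scene","top"):
    c=get_calibration(n);print(n,c)
    cv2.imwrite(f"pics/{n}0.png",camera(n)[:,:,::-1])
E
```

```text
{'time': 0.0, 'q': array([6.55461749e+01, 5.00949974e+00, 1.00335544e+01, 9.50998591e+01,
       9.36769817e-04, 9.00016471e+01]), 'qd': array([-0.06288213, -0.03424405,  0.06744746,  0.04776658,  0.03821821,
        0.00405345]), 'joint_efforts': array([-2.69281561e-03, -5.20389998e+01,  4.64799607e+01,  1.64731534e-02,
       -1.94164550e-04,  9.78522053e-06]), 'ee_pos': array([0.2276722 , 0.50065428, 0.40399022]), 'tcp_rot': array([-1.79924196e+02, -9.34589884e-04,  1.55544527e+02]), 'wrist_force': array([ 0.39983276, -0.42116565, -0.4072692 ]), 'torque': array([0.00369303, 0.00567886, 0.00774412]), 'grasp_force': 0.0, 'opening': 0.08542035041642927}
scene {'fx': 466.1602612119504, 'fy': 466.1602612119504, 'cx': 325.8748435971136, 'cy': 198.97200648998978, 'D': array([-0.01985537,  0.        ,  0.        ,  0.        ,  0.        ]), 'view': array([[ 0.05326405,  0.99857092, -0.00436463, -0.04662186],
       [ 0.8301718 , -0.04670982, -0.55554745, -0.42783589],
       [-0.5549574 ,  0.02596732, -0.83147338,  1.70852985],
       [ 0.        ,  0.        ,  0.        ,  1.        ]])}
top {'fx': 384.52135584483267, 'fy': 384.52135584483267, 'cx': 320.6613274926011, 'cy': 205.58040442218308, 'D': array([-0.0426806,  0.       ,  0.       ,  0.       ,  0.       ]), 'view': array([[-1.96822493e-02, -9.99785283e-01,  6.48054980e-03,
        -2.62266595e-04],
       [-9.85553523e-01,  1.83107018e-02, -1.68371525e-01,
         5.78921078e-01],
       [ 1.68216710e-01, -9.70085903e-03, -9.85702304e-01,
         1.24072714e+00],
       [ 0.00000000e+00,  0.00000000e+00,  0.00000000e+00,
         1.00000000e+00]])}
```

View pics/top0.png

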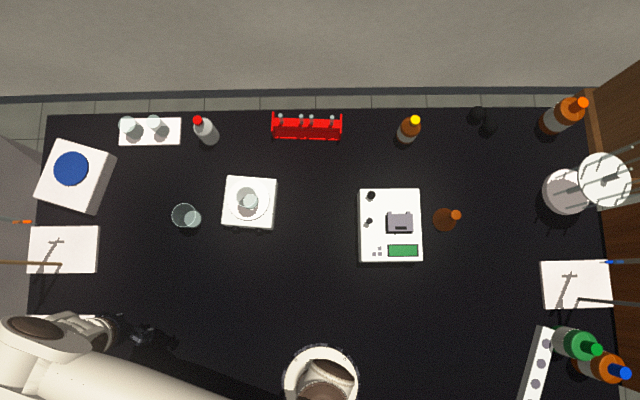

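View pics/scene0.png

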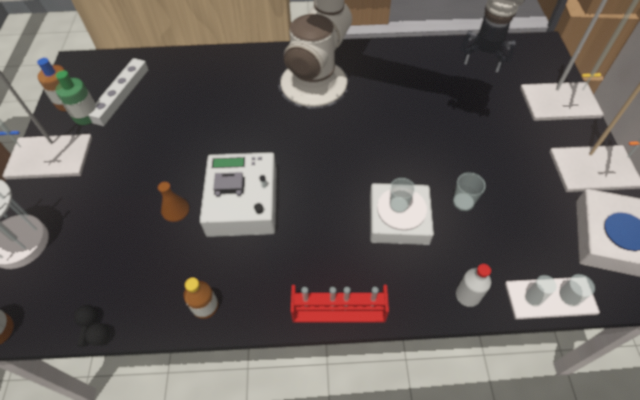

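The top view shows the photometer at about (391,225), with the cover at (400,223), the spare vial at (368,222) and the stopper at (371,195). The stirrer is at (249,203) to its left. The scene view agrees, with the photometer at (240,193).

```bash
cat > h.py <<'E'
import numpy as np,cv2
from workcell import monitor,camera,get_calibration
def ray(c,uv):
    K=np.array([[c['fx'],0,c['cx']],[0,c['fy'],c['cy']],[0,0,1]])
    p=cv2.undistortPoints(np.float64(uv).reshape(-1,1,2),K,c['D']).reshape(-1,2)
    R=c['view'][:3,:3];o=-R.T@c['view'][:3,3]
    return o,np.c_[p,np.ones(len(p))]@R
def plane(c,uv,z):
    o,d=ray(c,uv); return o+d*((z-o[2])/d[:,2])[:,None]
def proj(c,P):
    K=np.array([[c['fx'],0,c['cx']],[0,c['fy'],c['cy']],[0,0,1]])
    V=c['view'];return cv2.projectPoints(np.float64(P).reshape(-1,1,3),cv2.Rodrigues(V[:3,:3])[0],V[:3,3],K,c['D'])[0].reshape(-1,2)
E
python3 - <<'E'
from h import *
im=cv2.imread("pics/top0.png");c=get_calibration("top")
x0,y0=340,170
w=im[y0:280,x0:440]
m=(w.min(2)>150).astype(np.uint8)
cn=max(cv2.findContours(m,0,2)[0],key=cv2.contourArea)
r=cv2.minAreaRect(cn);b=cv2.boxPoints(r)+[x0,y0]
P=plane(c,b,.085);print(b,P);print(np.linalg.norm(P-np.roll(P,1,0),axis=1),P.mean(0))
hsv=cv2.cvtColor(w,cv2.COLOR_BGR2HSV)
g=((hsv[:,:,1]>120)&(abs(hsv[:,:,0].astype(int)-65)<20)).astype(np.uint8)
cn=max(cv2.findContours(g,0,2)[0],key=cv2.contourArea);b=cv2.boxPoints(cv2.minAreaRect(cn))+[x0,y0];print("disp",plane(c,b,.085))
g=((w.max(2)<150)&(w.max(2)>50)&(hsv[:,:,1]<60)).astype(np.uint8);g=cv2.morphologyEx(g,2,np.ones((3,3)))
cn=max(cv2.findContours(g,0,2)[0],key=cv2.contourArea);b=cv2.boxPoints(cv2.minAreaRect(cn))+[x0,y0];P=plane(c,b,.114);print("cover",b,P,P.mean(0),np.linalg.norm(P-np.roll(P,1,0),axis=1))
cv2.imwrite("pics/crop.png",cv2.resize(w,None,fx=5.4,fy=5.4,interpolation=2))
E
```

```text
[[359.0870266  188.74216461]
 [420.6118927  187.31134796]
 [422.30216217 259.99297333]
 [360.77729797 261.42378998]] [[ 0.62649006 -0.13841638  0.085     ]
 [ 0.6277359  -0.34217027  0.085     ]
 [ 0.39002161 -0.33272801  0.085     ]
 [ 0.38978641 -0.13526514  0.085     ]]
[0.23672462 0.2037577  0.23790175 0.19746302] [ 0.50850849 -0.23714495  0.085     ]
disp [[ 0.44014295 -0.22798736  0.085     ]
 [ 0.43829972 -0.31524685  0.085     ]
 [ 0.40634249 -0.31335552  0.085     ]
 [ 0.40823328 -0.22645725  0.085     ]]
cover [[357. 192.]
 [359. 192.]
 [359. 224.]
 [357. 224.]] [[ 0.60972667 -0.12804656  0.114     ]
 [ 0.60961083 -0.13446685  0.114     ]
 [ 0.50642621 -0.13070548  0.114     ]
 [ 0.50654835 -0.12437582  0.114     ]] [ 0.55807801 -0.12939868  0.114     ] [0.10324359 0.00642134 0.10325315 0.00633085]
```

View pics/crop.png

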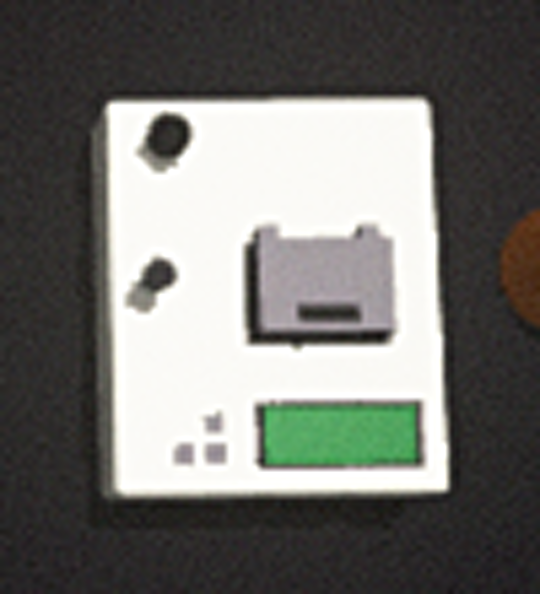

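The crop shows the deck squarely. The dark pad is at crop (330,313), which is top-view pixel (400.7,227.6), and the yaw is about -1.7°. I'll start with the tool turn and shut the gripper.

Request:
{"api": "carry_out", "payload": {"targets": "0 0 0 0 0 -0.5 -1;0 0 0 0 0 -0.5 -1;0 0 0 0 0 -0.5 -1;0 0 0 0 0 -0.5 -1;0 0 0 0 0 -0.5 -1;0 0 0 0 0 -0.5 -1;0 0 0 0 0 -0.5 -1;0 0 0 0 0 -0.5 -1", "newtons": 20}}

```text
time: 0.77
ee_pos: [0.2277, 0.5007, 0.4043]
tcp_rot: [-180.0, -0.0, 178.6]
wrist_force: [-0.3, -0.3, 0.7]
opening: 0.0002
grasp_force: 0.0
```

```bash
cat >> h.py <<'E'
from scipy.spatial.transform import Rotation as Ro
def units(tip):  # shift in tool axes (units) taking the shut fingertip to a world point
    s=monitor.get_obs();R=Ro.from_euler('xyz',s['tcp_rot'],degrees=True).as_matrix()
    t=s['ee_pos']+R[:,2]*.173
    print('t',s['time'],'tip',t.round(4),'rpy',s['tcp_rot'].round(2),'q',s['q'].round(1),'units',(R.T@(np.array(tip)-t)/.04).round(2))
E
python3 - <<'E'
from h import *
c=get_calibration("top");P=plane(c,[[400.7,227.6]],.114);print(P)
units([.492,-.26,.232])
print(get_calibration("wrist")['view'])
E
```

```text
[[ 0.49239167 -0.26241668  0.114     ]]
t 0.7667 tip [0.2276 0.5005 0.2313] rpy [-1.7996e+02 -2.0000e-02  1.7861e+02] q [65.5  5.  10.1 95.1  0.  66.9] units [-7.070e+00 -1.885e+01 -1.000e-02]
[[ 0.02299162  0.99973448 -0.00153221 -0.50488694]
 [ 0.95417001 -0.02148627  0.29849277 -0.24415578]
 [ 0.29838059 -0.00832482 -0.95441067  0.31442958]
 [ 0.          0.          0.          1.        ]]
```

Request:
{"api": "carry_out", "payload": {"targets": "-0.295 -0.785 0 0 0 0 -1;-0.295 -0.785 0 0 0 0 -1;-0.295 -0.785 0 0 0 0 -1;-0.295 -0.785 0 0 0 0 -1;-0.295 -0.785 0 0 0 0 -1;-0.295 -0.785 0 0 0 0 -1;-0.295 -0.785 0 0 0 0 -1;-0.295 -0.785 0 0 0 0 -1"}}

```text
time: 1.43
ee_pos: [0.3153, 0.2455, 0.4045]
tcp_rot: [-180.0, -0.0, 178.5]
wrist_force: [0.1, 0.4, 0.3]
opening: -0.0002
grasp_force: 0.0
```

Request:
{"api": "carry_out", "payload": {"targets": "-0.295 -0.785 0 0 0 0 -1;-0.295 -0.785 0 0 0 0 -1;-0.295 -0.785 0 0 0 0 -1;-0.295 -0.785 0 0 0 0 -1;-0.295 -0.785 0 0 0 0 -1;-0.295 -0.785 0 0 0 0 -1;-0.295 -0.785 0 0 0 0 -1;-0.295 -0.785 0 0 0 0 -1"}}

```text
time: 2.1
ee_pos: [0.403, -0.0084, 0.4046]
tcp_rot: [180.0, 0.0, 178.5]
wrist_force: [0.9, 0.0, -0.6]
opening: -0.0006
grasp_force: 0.0
```

Request:
{"api": "carry_out", "payload": {"targets": "-0.295 -0.785 0 0 0 0 -1;-0.295 -0.785 0 0 0 0 -1;-0.295 -0.785 0 0 0 0 -1;-0.295 -0.785 0 0 0 0 -1;-0.295 -0.785 0 0 0 0 -1;-0.295 -0.785 0 0 0 0 -1;-0.295 -0.785 0 0 0 0 -1;0 0 0 0 0 0 -1"}}

```text
time: 2.77
ee_pos: [0.4808, -0.2328, 0.4027]
tcp_rot: [-180.0, -0.1, 178.3]
wrist_force: [0.8, -0.2, 0.4]
opening: -0.0001
grasp_force: 0.0
```

```bash
python3 - <<'E'
from h import *
units([.492,-.262,.130])
c=get_calibration("wrist");im=camera("wrist")[:,:,::-1].copy()
cv2.imwrite("pics/w1.png",im)
print(proj(c,[[.4924,-.2624,.114],[.4924,-.2624,.2313]]))
E
```

```text
t 2.7667 tip [ 0.4805 -0.2328  0.2297] rpy [-1.7998e+02 -1.1000e-01  1.7828e+02] q [-25.8   2.8   7.6  94.8  -0.1 -24.1] units [-0.31 -0.72  2.49]
[[284.39705931 212.7020845 ]
 [261.66065737 286.12327277]]
```

View pics/w1.png

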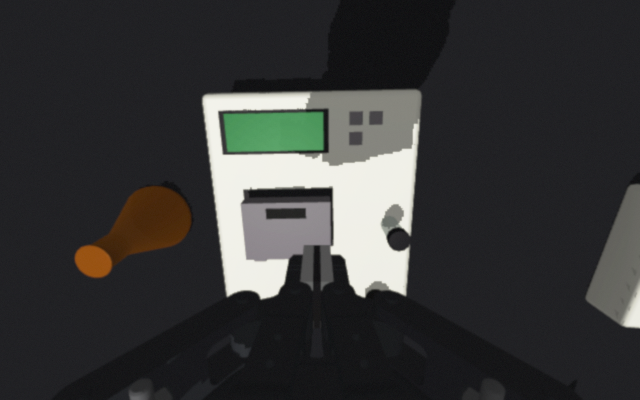

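The wrist view shows the pad at (286,213), which matches the projection (284,213). The spare vial's cap is at (398,239).

```bash
python3 - <<'E'
from h import *
cw=get_calibration("wrist");ct=get_calibration("top")
p=plane(cw,[[286,213.5]],.114)[0];print('pad',p)
def tri(a,b):
    o1,d1=ray(cw,[a]);o2,d2=ray(ct,[b]);d1=d1[0];d2=d2[0]
    s=np.linalg.lstsq(np.c_[d1,-d2],o2-o1,rcond=None)[0];x=o1+s[0]*d1;y=o2+s[1]*d2;print((x+y)/2,np.linalg.norm(x-y))
tri([398,239],[369.2,220.5]); tri([286,213.5],[400.7,227.6])
e=plane(cw,[[205,97],[420,92],[225,295],[408,295]],.085);print(e)
units([p[0],p[1],.124])
E
```

```text
pad [ 0.49253269 -0.25886459  0.114     ]
[ 0.51477357 -0.16127532  0.1272408 ] 0.001191602861652733
[ 0.49107706 -0.25957223  0.12027282] 0.003119382186896973
[[ 0.39095062 -0.32782257  0.085     ]
 [ 0.39220475 -0.13697587  0.085     ]
 [ 0.59453242 -0.33404383  0.085     ]
 [ 0.60020973 -0.13493984  0.085     ]]
t 2.8167 tip [ 0.4797 -0.2308  0.2301] rpy [ 1.7996e+02 -1.3000e-01  1.7829e+02] q [-25.7   2.6   7.4  94.9  -0.  -24. ] units [-0.35 -0.69  2.65]
```

Request:
{"api": "carry_out", "payload": {"targets": "-0.08 -0.2 0.5 0 0 0 -1;-0.08 -0.2 0.5 0 0 0 -1;-0.08 -0.2 0.5 0 0 0 -1;-0.08 -0.13 0.5 0 0 0 -1;0 0 0.3 0 0 0 -1;0 0 0 0 0 0 -1;0 0 0 0 0 0 -1;0 0 0 0 0 0 -1"}}

```text
time: 3.48
ee_pos: [0.4917, -0.2576, 0.3141]
tcp_rot: [-180.0, 0.1, 178.5]
wrist_force: [0.0, 0.3, 0.1]
opening: 0.0001
grasp_force: 0.0
```

```bash
python3 - <<'E'
from h import *
units([.492,-.2607,.114])
E
```

```text
t 3.4833 tip [ 0.4919 -0.2577  0.1411] rpy [-1.7997e+02  8.0000e-02  1.7850e+02] q [-27.7   4.7  -0.2  85.    0.  -26.1] units [-0.   -0.07  0.68]
```

Now I'll come down to just past contact.

Request:
{"api": "carry_out", "payload": {"targets": "0 -0.04 0.2 0 0 0 -1;0 -0.03 0.2 0 0 0 -1;0 0 0.2 0 0 0 -1;0 0 0.1 0 0 0 -1;0 0 0.05 0 0 0 -1;0 0 0.05 0 0 0 -1;0 0 0 0 0 0 -1;0 0 0 0 0 0 -1"}}

```text
time: 4.15
ee_pos: [0.4907, -0.2609, 0.2807]
tcp_rot: [-180.0, -0.1, 178.4]
wrist_force: [-7.6, 0.1, 6.7]
opening: -0.0004
grasp_force: 4.1
```

Request:
{"api": "carry_out", "payload": {"targets": "0 0 0.05 0 0 0 -1;0 0 0.03 0 0 0 -1;0 0 0.03 0 0 0 -1;0 0 0 0 0 0 -1;0 0 0 0 0 0 -1;0 0 0 0 0 0 -1;0 0 0 0 0 0 -1;0 0 0 0 0 0 -1"}}

```text
time: 4.82
ee_pos: [0.4903, -0.2608, 0.2794]
tcp_rot: [-179.9, -0.0, 178.4]
wrist_force: [-16.8, 3.2, 28.4]
opening: -0.0002
grasp_force: 15.9
```

Request:
{"api": "carry_out", "payload": {"targets": "0.1 0 -0.6 0 0 0 -1;0.4 0 -0.7 0 0 0 -1;0.6 0 -0.7 0 0 0 -1;0.6 0 -0.5 0 0 0 -1;0.3 0 0 0 0 0 -1;0 0 0 0 0 0 -1;0 0 0 0 0 0 -1;0 0 0 0 0 0 -1"}}

```text
time: 5.48
ee_pos: [0.4121, -0.2588, 0.375]
tcp_rot: [180.0, -0.1, 178.5]
wrist_force: [-0.4, 0.1, 0.6]
opening: -0.0002
grasp_force: 0.0
```

Request:
{"api": "carry_out", "payload": {"targets": "0 0 0 0 0 0 -1;0 0 0 0 0 0 -1;0 0 0 0 0 0 -1;0 0 0 0 0 0 -1;0 0 0 0 0 0 -1;0 0 0 0 0 0 -1;0 0 0 0 0 0 -1;0 0 0 0 0 0 -1"}}

```text
time: 6.15
ee_pos: [0.4116, -0.2587, 0.3763]
tcp_rot: [-180.0, -0.0, 178.5]
wrist_force: [0.4, -0.7, -0.1]
opening: 0.0001
grasp_force: 0.0
```

```bash
python3 - <<'E'
from h import *
units([.508,-.261,.125])
c=get_calibration("wrist");im=camera("wrist")[:,:,::-1].copy()
cv2.imwrite("pics/w2.png",im)
print(proj(c,[[.508,-.261,.105]]),c)
E
```

```text
t 6.15 tip [ 0.4116 -0.2587  0.2033] rpy [-180.     -0.    178.47] q [-32.2  -4.3  -2.4  91.9  -0.  -30.6] units [-2.41  0.01  1.96]
[[317.19662627 304.45488809]] {'fx': 303.7849349023217, 'fy': 303.7849349023217, 'cx': 316.46089909289645, 'cy': 202.53409824199917, 'D': array([0.00492283, 0.        , 0.        , 0.        , 0.        ]), 'view': array([[ 2.54661390e-02,  9.99675350e-01, -8.19028411e-04,
         2.48742467e-01],
       [ 9.53992956e-01, -2.40575508e-02,  2.98862300e-01,
        -4.28363984e-01],
       [ 2.98745570e-01, -8.39221619e-03, -9.54295895e-01,
         2.26352630e-01],
       [ 0.00000000e+00,  0.00000000e+00,  0.00000000e+00,
         1.00000000e+00]])}
```

View pics/w2.png

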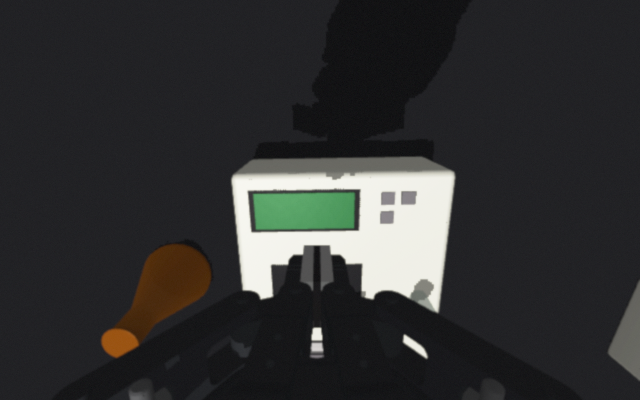

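The wrist view shows the deck base at (318,265), but the fingers hide the cell. I'll check the top view next.

```bash
python3 - <<'E'
from h import *
c=get_calibration("top");im=camera("top")[:,:,::-1]
q=proj(c,[[.508,-.261,.105]])[0];print(q)
a=cv2.resize(im[175:275,340:440],None,fx=5,fy=5,interpolation=2)
cs=get_calibration("scene");qs=proj(cs,[[.508,-.261,.105]])[0].astype(int);print(qs)
b=cv2.resize(camera("scene")[:,:,::-1][qs[1]-60:qs[1]+60,qs[0]-36:qs[0]+36],(300,500),interpolation=2)
cv2.imwrite("pics/t2.png",np.hstack([a,b]))
E
```

```text
[399.40058198 223.0602285 ]
[227 180]
```

View pics/t2.png

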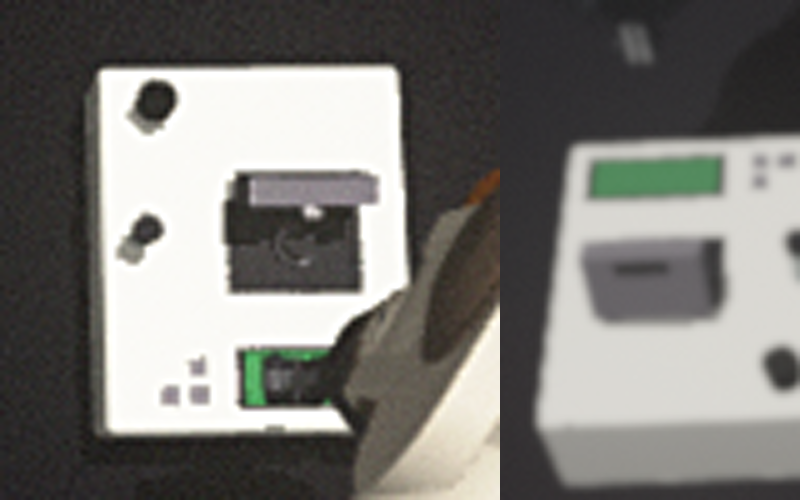

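The cover stands upright (top-view crop (312,188)), and the cap is at (296,243), as predicted. Next I'll move over the cell and come down.

Request:
{"api": "carry_out", "payload": {"targets": "-0.6 0 0 0 0 0 -1;-0.6 0 0 0 0 0 -1;-0.6 0 0.2 0 0 0 -1;-0.56 -0.04 0.6 0 0 0 -1;0 0 0.6 0 0 0 -1;0 0 0.4 0 0 0 -1;0 0 0 0 0 0 -1;0 0 0 0 0 0 -1"}}

```text
time: 6.97
ee_pos: [0.5057, -0.2628, 0.3039]
tcp_rot: [180.0, -0.1, 178.5]
wrist_force: [0.1, 0.6, 0.1]
opening: -0.0
grasp_force: 0.0
```

Request:
{"api": "carry_out", "payload": {"targets": "0 0 0.1 0 0 0 -1;0 0 0.1 0 0 0 -1;0 0 0.1 0 0 0 -1;0 0 0.1 0 0 0 -1;0 0 0.05 0 0 0 -1;0 0 0 0 0 0 -1;0 0 0 0 0 0 -1;0 0 0 0 0 0 -1"}}

```text
time: 7.63
ee_pos: [0.5059, -0.2629, 0.2865]
tcp_rot: [-180.0, 0.0, 178.5]
wrist_force: [0.1, 0.0, -0.8]
opening: -0.0001
grasp_force: 0.0
```

```bash
python3 - <<'E'
from h import *
units([.507,-.261,.099])
E
```

```text
t 7.6333 tip [ 0.506  -0.2629  0.1135] rpy [-1.7999e+02  2.0000e-02  1.7846e+02] q [-27.5   7.   -0.8  82.2   0.  -25.9] units [-0.02  0.05  0.36]
```

Request:
{"api": "carry_out", "payload": {"targets": "-0.02 0.03 0.08 0 0 0 -1;0 0 0.08 0 0 0 -1;0 0 0.08 0 0 0 -1;0 0 0.06 0 0 0 -1;0 0 0.04 0 0 0 -1;0 0 0.03 0 0 0 -1;0 0 0 0 0 0 -1;0 0 0 0 0 0 -1"}}

```text
time: 8.3
ee_pos: [0.5068, -0.2616, 0.2724]
tcp_rot: [-180.0, 0.1, 178.5]
wrist_force: [-0.3, 2.1, 7.2]
opening: 0.0
grasp_force: 4.1
```

Request:
{"api": "carry_out", "payload": {"targets": "0 0 0.03 0 0 0 -1;0 0 0.03 0 0 0 -1;0 0 0 0 0 0 -1;0 0 0 0 0 0 -1;0 0 0 0 0 0 -1;0 0 0 0 0 0 -1;0 0 0 0 0 0 -1;0 0 0 0 0 0 -1"}}

```text
time: 8.97
ee_pos: [0.5066, -0.2615, 0.2722]
tcp_rot: [-179.9, 0.2, 178.5]
wrist_force: [-6.5, 5.1, 22.4]
opening: 0.0003
grasp_force: 11.7
```

The cell is home: the tip stops hard at z 0.099 under 22 N. Next I'll go up and over behind the cover.

Request:
{"api": "carry_out", "payload": {"targets": "0 0 -0.3 0 0 0 -1;0 0 -0.5 0 0 0 -1;0 0 -0.5 0 0 0 -1;0 0 -0.5 0 0 0 -1;0 0 -0.4 0 0 0 -1;-0.4 0 0 0 0 0 -1;-0.5 0 0 0 0 0 -1;-0.5 0 0 0 0 0 -1"}}

```text
time: 9.63
ee_pos: [0.5632, -0.2633, 0.3576]
tcp_rot: [-180.0, 0.0, 178.4]
wrist_force: [-0.6, 0.0, 0.1]
opening: -0.0003
grasp_force: 0.0
```

Request:
{"api": "carry_out", "payload": {"targets": "-0.4 0 0 0 0 0 -1;-0.1 0 0 0 0 0 -1;0 0 0 0 0 0 -1;0 0 0 0 0 0 -1;0 0 0 0 0 0 -1;0 0 0 0 0 0 -1;0 0 0 0 0 0 -1;0 0 0 0 0 0 -1"}}

```text
time: 10.3
ee_pos: [0.5823, -0.2638, 0.3575]
tcp_rot: [-180.0, 0.0, 178.4]
wrist_force: [-0.1, 0.8, -0.3]
opening: -0.0002
grasp_force: 0.0
```

```bash
python3 - <<'E'
from h import *
units([.538+.045,-.2635,.1414])
a=cv2.resize(camera("top")[:,:,::-1][175:275,340:440],None,fx=4,fy=4,interpolation=2)
b=cv2.resize(camera("wrist")[:,:,::-1],(640,400))
cv2.imwrite("pics/t3.png",np.hstack([a,b[:,120:520]]))
E
```

```text
t 10.3 tip [ 0.5823 -0.2638  0.1845] rpy [-1.7999e+02  2.0000e-02  1.7845e+02] q [-24.4  16.8  18.5  91.7  -0.  -22.8] units [-0.02  0.01  1.08]
```

View pics/t3.png

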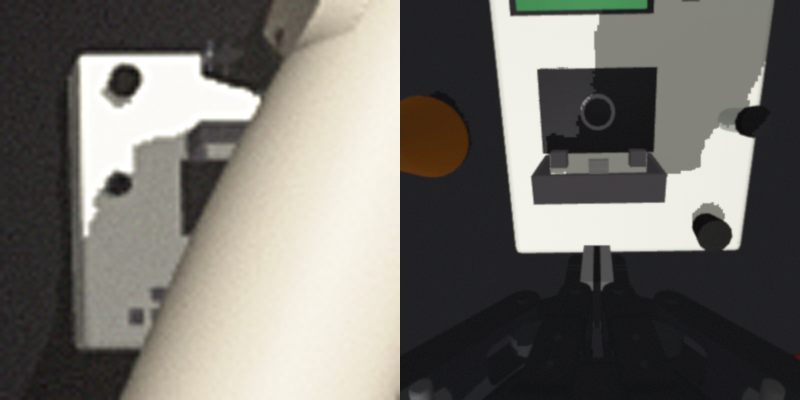

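The wrist view shows the cover open with the cap flush in its collar at (598,112), and the fingers behind the cover. I'll come down behind it.

Request:
{"api": "carry_out", "payload": {"targets": "0 0 0.3 0 0 0 -1;0 0 0.4 0 0 0 -1;0 0 0.38 0 0 0 -1;0 0 0 0 0 0 -1;0 0 0 0 0 0 -1;0 0 0 0 0 0 -1;0.15 0 0 0 0 0 -1;0.15 0 0 0 0 0 -1"}}

```text
time: 11.07
ee_pos: [0.5706, -0.2634, 0.3149]
tcp_rot: [-180.0, 0.1, 178.5]
wrist_force: [4.0, 0.1, 2.4]
opening: 0.0002
grasp_force: 2.0
```

Request:
{"api": "carry_out", "payload": {"targets": "0.05 0 -0.05 0 0 0 -1;0.15 0 -0.05 0 0 0 -1;0.15 0 0 0 0 0 -1;0.19 0 0 0 0 0 -1;0.19 0 0 0 0 0 -1;0.18 0 0.05 0 0 0 -1;0.18 0 0.05 0 0 0 -1;0 0 0 0 0 0 -1"}}

```text
time: 11.73
ee_pos: [0.5257, -0.2623, 0.3137]
tcp_rot: [180.0, -0.1, 178.4]
wrist_force: [-0.4, -1.4, 1.6]
opening: 0.0001
grasp_force: 1.1
```

```bash
python3 - <<'E'
from h import *
units([.538-.0088,-.263,.1422])
cv2.imwrite("pics/w4.png",camera("wrist")[:,:,::-1])
E
```

```text
t 11.7333 tip [ 0.5255 -0.2622  0.1407] rpy [ 1.8000e+02 -6.0000e-02  1.7843e+02] q [-26.5   9.3   4.7  85.5  -0.  -24.9] units [-0.09 -0.02 -0.04]
```

View pics/w4.png

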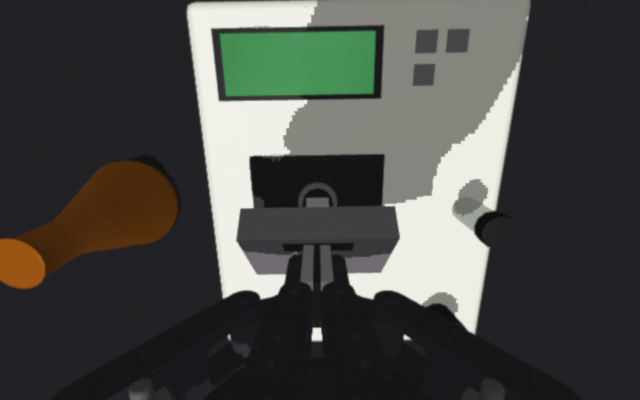

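The cover is swinging forward, with the fingertips on its face by the pad at (317,243). I'll keep following the arc.

Request:
{"api": "carry_out", "payload": {"targets": "0.12 0 0.08 0 0 0 -1;0.12 0 0.1 0 0 0 -1;0.12 0 0.14 0 0 0 -1;0.12 0 0.15 0 0 0 -1;0.06 0 0.11 0 0 0 -1;0.06 0 0.11 0 0 0 -1;0 0 0 0 0 0 -1;0 0 0 0 0 0 -1"}}

```text
time: 12.45
ee_pos: [0.5026, -0.2617, 0.2866]
tcp_rot: [-180.0, -0.1, 178.4]
wrist_force: [-3.8, -2.8, 7.2]
opening: -0.0005
grasp_force: 3.5
```

```bash
python3 - <<'E'
from h import *
units([.492,-.261,.113])
E
```

```text
t 12.45 tip [ 0.5024 -0.2619  0.1136] rpy [-1.7995e+02 -7.0000e-02  1.7844e+02] q [-27.5   6.6  -1.3  82.2  -0.1 -25.9] units [0.26 0.01 0.01]
```

Next I'll slide to the pad and then press to the stop.

Request:
{"api": "carry_out", "payload": {"targets": "0.06 0 0 0 0 0 -1;0.07 0 0 0 0 0 -1;0.07 0 0 0 0 0 -1;0.06 0 0 0 0 0 -1;0 0 0.05 0 0 0 -1;0 0 0.05 0 0 0 -1;0 0 0.03 0 0 0 -1;0 0 0 0 0 0 -1"}}

```text
time: 13.12
ee_pos: [0.4916, -0.2612, 0.2808]
tcp_rot: [180.0, -0.2, 178.4]
wrist_force: [-8.1, 0.8, 7.9]
opening: 0.0002
grasp_force: 4.3
```

Request:
{"api": "carry_out", "payload": {"targets": "0 0 0.05 0 0 0 -1;0 0 0.04 0 0 0 -1;0 0 0.04 0 0 0 -1;0 0 0.02 0 0 0 -1;0 0 0 0 0 0 -1;0 0 0 0 0 0 -1;0 0 0 0 0 0 -1;0 0 0 0 0 0 -1"}}

```text
time: 13.78
ee_pos: [0.491, -0.261, 0.2792]
tcp_rot: [-179.9, -0.0, 178.4]
wrist_force: [-20.4, 6.1, 37.8]
opening: -0.0001
grasp_force: 20.4
```

That's the hard stop (z 0.106, 38 N). I'll lift straight up and back off to look.

Request:
{"api": "carry_out", "payload": {"targets": "0 0 -0.3 0 0 0 -1;0 0 -0.4 0 0 0 -1;0 0 -0.7 0 0 0 -1;0 0 -0.7 0 0 0 -1;0.6 0 -0.3 0 0 0 -1;0.8 0 0 0 0 0 -1;0.6 0 0 0 0 0 -1;0 0 0 0 0 0 -1"}}

```text
time: 14.45
ee_pos: [0.4096, -0.2588, 0.3713]
tcp_rot: [180.0, -0.1, 178.4]
wrist_force: [0.1, -0.2, -0.6]
opening: 0.0002
grasp_force: 0.0
```

Request:
{"api": "carry_out", "payload": {"targets": "0 0 0 0 0 0 -1;0 0 0 0 0 0 -1;0 0 0 0 0 0 -1;0 0 0 0 0 0 -1;0 0 0 0 0 0 -1;0 0 0 0 0 0 -1;0 0 0 0 0 0 -1;0 0 0 0 0 0 -1"}}

```text
time: 15.12
ee_pos: [0.4129, -0.2592, 0.3709]
tcp_rot: [180.0, -0.0, 178.5]
wrist_force: [-0.2, -0.7, 0.2]
opening: 0.0004
grasp_force: 0.0
```

Request:
{"api": "carry_out", "payload": {"targets": "0 0 0 0 0 0 -1;0 0 0 0 0 0 -1;0 0 0 0 0 0 -1;0 0 0 0 0 0 -1;0 0 0 0 0 0 -1;0 0 0 0 0 0 -1;0 0 0 0 0 0 -1;0 0 0 0 0 0 -1"}}

```text
time: 15.78
ee_pos: [0.4128, -0.2592, 0.3711]
tcp_rot: [-180.0, 0.0, 178.5]
wrist_force: [0.7, -0.6, -0.6]
opening: -0.0003
grasp_force: 0.0
```

```bash
python3 - <<'E'
from h import *
a=cv2.resize(camera("top")[:,:,::-1][175:275,340:440],None,fx=5,fy=5,interpolation=2)
b=cv2.resize(camera("scene")[:,:,::-1][120:240,191:263],(300,500),interpolation=2)
cv2.imwrite("pics/t5.png",np.hstack([a,b]))
E
```

```text
(no output)
```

View pics/t5.png

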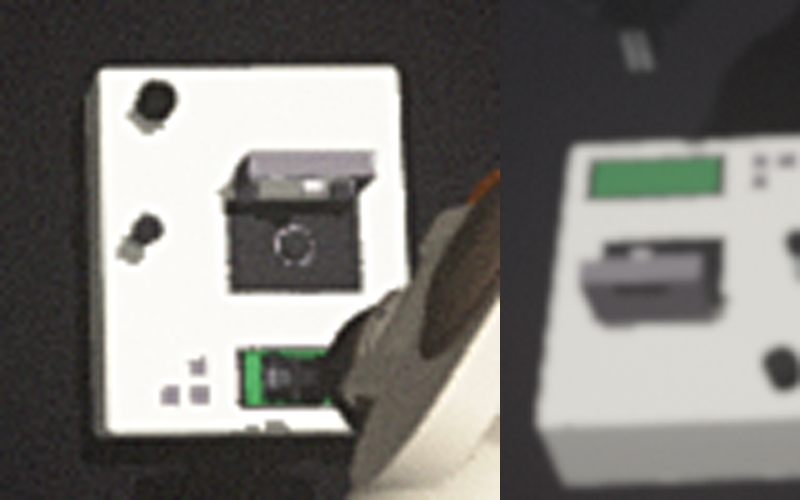

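The cover sprang open again. The cap is flush at (296,243). The latch probably changed over twice, from the fast arrival or the pause near the stop. I'll repeat more slowly with one continuous press.

Request:
{"api": "carry_out", "payload": {"targets": "-0.4 0 0 0 0 0 -1;-0.6 0 0 0 0 0 -1;-0.7 0 0 0 0 0 -1;-0.7 0 0 0 0 0 -1;-0.7 0 0 0 0 0 -1;-0.6 0 0 0 0 0 -1;-0.4 0 0 0 0 0 -1;-0.16 0 0 0 0 0 -1"}}

```text
time: 16.55
ee_pos: [0.585, -0.2636, 0.3699]
tcp_rot: [180.0, -0.1, 178.5]
wrist_force: [0.6, 0.6, -1.2]
opening: -0.0002
grasp_force: 0.0
```

Request:
{"api": "carry_out", "payload": {"targets": "0 0 0 0 0 0 -1;0 0 0 0 0 0 -1;0 0 0.3 0 0 0 -1;0 0 0.4 0 0 0 -1;0 0 0.4 0 0 0 -1;0 0 0.3 0 0 0 -1;0 0 0 0 0 0 -1;0 0 0 0 0 0 -1"}}

```text
time: 17.22
ee_pos: [0.5824, -0.2638, 0.3153]
tcp_rot: [180.0, -0.0, 178.4]
wrist_force: [0.2, -0.1, -0.7]
opening: -0.0002
grasp_force: 0.0
```

```bash
python3 - <<'E'
from h import *
units([.538+.0327,-.2635,.1414])
E
```

```text
t 17.2167 tip [ 0.5823 -0.2637  0.1423] rpy [ 1.7999e+02 -4.0000e-02  1.7844e+02] q [-24.4  16.5  13.5  87.   -0.  -22.8] units [ 0.29 -0.    0.02]
```

Request:
{"api": "carry_out", "payload": {"targets": "0.1 0 0 0 0 0 -1;0.12 0 0 0 0 0 -1;0.12 0 -0.02 0 0 0 -1;0.12 0 -0.02 0 0 0 -1;0.12 0 -0.03 0 0 0 -1;0.12 0 -0.02 0 0 0 -1;0.12 0 0 0 0 0 -1;0.12 0 0 0 0 0 -1"}}

```text
time: 17.88
ee_pos: [0.5451, -0.2628, 0.3193]
tcp_rot: [-180.0, 0.1, 178.5]
wrist_force: [2.6, -1.5, 3.7]
opening: -0.0001
grasp_force: 2.1
```

Request:
{"api": "carry_out", "payload": {"targets": "0.1 0 0 0 0 0 -1;0.1 0 0.02 0 0 0 -1;0.1 0 0.03 0 0 0 -1;0.1 0 0.03 0 0 0 -1;0.08 0 0.05 0 0 0 -1;0.08 0 0.05 0 0 0 -1;0.08 0 0.05 0 0 0 -1;0.07 0 0.05 0 0 0 -1"}}

```text
time: 18.55
ee_pos: [0.5167, -0.262, 0.3074]
tcp_rot: [-180.0, -0.0, 178.5]
wrist_force: [1.4, -2.0, 4.3]
opening: 0.0002
grasp_force: 2.5
```

```bash
python3 - <<'E'
from h import *
units([.538-.046,-.2615,.1195])
E
```

```text
t 18.55 tip [ 0.5167 -0.262   0.1344] rpy [-179.99   -0.    178.46] q [-26.9   8.1   2.8  84.6  -0.  -25.3] units [ 0.62 -0.    0.37]
```

Request:
{"api": "carry_out", "payload": {"targets": "0.08 0 0.04 0 0 0 -1;0.08 0 0.04 0 0 0 -1;0.09 0 0.05 0 0 0 -1;0.09 0 0.05 0 0 0 -1;0.09 0 0.05 0 0 0 -1;0.08 0 0.05 0 0 0 -1;0.06 0 0.05 0 0 0 -1;0.05 0 0.04 0 0 0 -1"}}

```text
time: 19.22
ee_pos: [0.492, -0.2612, 0.2925]
tcp_rot: [180.0, -0.0, 178.5]
wrist_force: [2.4, 0.6, 3.4]
opening: 0.0
grasp_force: 2.0
```

Request:
{"api": "carry_out", "payload": {"targets": "0 0 0 0 0 0 -1;0 0 0 0 0 0 -1;0 0 0 0 0 0 -1;0 0 0 0 0 0 -1;0 0 0 0 0 0 -1;0 0 0 0 0 0 -1;0 0 0 0 0 0 -1;0 0 0 0 0 0 -1"}}

```text
time: 19.88
ee_pos: [0.4921, -0.2612, 0.2926]
tcp_rot: [180.0, -0.0, 178.5]
wrist_force: [-4.3, 1.5, 5.1]
opening: 0.0001
grasp_force: 2.3
```

```bash
python3 - <<'E'
from h import *
units([.538-.046,-.2615,.1065])
E
```

```text
t 19.8833 tip [ 0.492  -0.2612  0.1196] rpy [ 1.7999e+02 -5.0000e-02  1.7846e+02] q [-28.    5.2  -2.1  82.8  -0.  -26.4] units [-0.   -0.01  0.33]
```

Request:
{"api": "carry_out", "payload": {"targets": "0 0 0.06 0 0 0 -1;0 0 0.06 0 0 0 -1;0 0 0.06 0 0 0 -1;0 0 0.06 0 0 0 -1;0 0 0.06 0 0 0 -1;0 0 0.06 0 0 0 -1;0 0 0.05 0 0 0 -1;0 0 0.04 0 0 0 -1"}}

```text
time: 20.55
ee_pos: [0.4912, -0.2613, 0.2789]
tcp_rot: [-179.9, 0.0, 178.4]
wrist_force: [-23.1, 6.3, 46.1]
opening: -0.0002
grasp_force: 24.8
```

Request:
{"api": "carry_out", "payload": {"targets": "0 0 0 0 0 0 -1;0 0 0 0 0 0 -1;0 0 -0.1 0 0 0 -1;0 0 -0.1 0 0 0 -1;0 0 -0.1 0 0 0 -1;0 0 -0.1 0 0 0 -1;0 0 -0.1 0 0 0 -1;0 0 -0.1 0 0 0 -1"}}

```text
time: 21.22
ee_pos: [0.4924, -0.2613, 0.2985]
tcp_rot: [180.0, -0.0, 178.5]
wrist_force: [-0.3, -0.4, 0.3]
opening: -0.0
grasp_force: 0.0
```

Request:
{"api": "carry_out", "payload": {"targets": "0 0 -0.3 0 0 0 -1;0 0 -0.5 0 0 0 -1;0 0 -0.5 0 0 0 -1;0.6 0 -0.2 0 0 0 -1;0.8 0 0 0 0 0 -1;0.6 0 0 0 0 0 -1;0 0 0 0 0 0 -1;0 0 0 0 0 0 -1"}}

```text
time: 21.88
ee_pos: [0.4117, -0.2592, 0.3599]
tcp_rot: [-180.0, 0.1, 178.4]
wrist_force: [-0.6, 0.2, 0.4]
opening: 0.0002
grasp_force: 0.0
```

```bash
python3 - <<'E'
from h import *
s=camera("scene")[:,:,::-1];ref=cv2.imread("pics/scene0.png")
D=lambda a,b:np.abs(a[160:200,205:255].astype(int)-b[160:200,205:255]).mean()
print("closed-ref diff",D(s,ref))
cv2.imwrite("pics/s6.png",s);t=camera("top")[:,:,::-1];cv2.imwrite("pics/t6.png",t)
r=cv2.imread("pics/top0.png");print(np.abs(t[200:238,380:418].astype(int)-r[200:238,380:418]).mean())
E
```

```text
closed-ref diff 0.4078333333333333
3.3619575253924285
```

Request:
{"api": "carry_out", "payload": {"targets": "0 0 -0.5 0 0 0 -1;0 0 -0.5 0 0 0 -1;0 0 0 0 0 0 -1;0 0 0 0 0 0 -1;0 0 0 0 0 0 -1;0 0 0 0 0 0 -1;0 0 0 0 0 0 -1;0 0 0 0 0 0 -1"}}

```text
time: 22.65
ee_pos: [0.4124, -0.2591, 0.398]
tcp_rot: [180.0, -0.1, 178.5]
wrist_force: [0.4, -0.2, 0.5]
opening: 0.0003
grasp_force: 0.0
```

Request:
{"api": "carry_out", "payload": {"targets": "0 0 0 0 0 0 -1;0 0 0 0 0 0 -1;0 0 0 0 0 0 -1;0 0 0 0 0 0 -1;0 0 0 0 0 0 -1;0 0 0 0 0 0 -1;0 0 0 0 0 0 -1;0 0 0 0 0 0 -1"}}

```text
time: 23.32
ee_pos: [0.4124, -0.2591, 0.3987]
tcp_rot: [-180.0, 0.0, 178.5]
wrist_force: [0.3, 1.1, 0.2]
opening: -0.0
grasp_force: 0.0
```

```bash
python3 - <<'E'
from h import *
s=camera("scene")[:,:,::-1];ref=cv2.imread("pics/scene0.png")
print(np.abs(s[160:200,205:255].astype(int)-ref[160:200,205:255]).mean())
cv2.imwrite("pics/s7.png",cv2.resize(s[120:280,130:500],None,fx=2.1,fy=2.1,interpolation=2))
E
```

```text
0.415
```

View pics/s7.png

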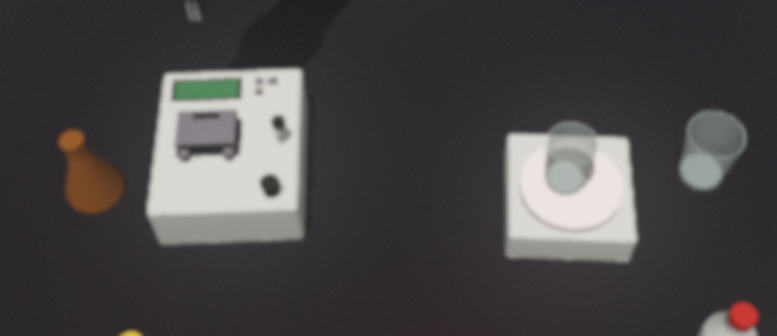

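The cover is closed at (207,132) and still shut 2 s after release. The glassware, vial and stopper look where they stood.

```bash
python3 -c "from workcell import bot;print(bot.job_done())"
```

```text
the job is handed in; nothing more can be done
None
```

The job is handed in: the cell is fully home and the cover is latched shut, on the second closing attempt because it sprang open after the first; nothing else appears to have moved.

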